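# Pack out and press a glue-up in the jaw jig

### The arm

A 6-joint arm with a two-finger parallel gripper is mounted at the origin on the work surface. World frame = base frame: x ahead of the robot, y to its left, z up, the work surface at z = 0. Lengths are in mm, angles in degrees, forces in N, time in s.
With the tool pointing down it reaches from about 250 to 775 mm from the base axis. Payload 4 kg.
Tool frame: the origin (TCP) lies midway between the tips of the shut fingers; the grasp point (between the pads) lies 19 mm behind it (env.grip_depth is the distance from the TCP to the grasp point, in mm); z points along the fingers, y is the line along which they close (so a half turn about z gives the same grasp; the last joint's range is limited). The gripper opens to 94 mm and grips with 3 to 60 N. Pads are 16 mm wide; open, the fingers measure 119 mm over their backs; the gripper's body (75 mm by 177 mm) begins 78 mm behind the grasp point.
Start: joints at [-76.897, 4.996, 78.535, -0, 96.463, -5.907], TCP at [179.158, -520.024, 181.506] pointing down, gripper open.
Joint ranges: [-177.83, 177.83], [-43.37, 116.18], [15.69, 146.23], [-61.86, 241.86], [9.47, 152.12], [-147.06, 147.06]. Speed limits (degrees/s): [159.86, 159.86, 180, 180, 180, 180].

### API

Orientations are given as a 3x3 rotation matrix whose columns are the frame's x, y, z axes.
In Python, from bench import env gives the robot as it stands.
- The arm moves only by the tool arm_command, never from a script. Its argument "plan" is a list of rows, each an object with "offset": the shift along the tool's x, y, z scaled (see below), a list of three; "dr": the turn, a rotation vector about the tool's x, y, z scaled (see below), a list of three. In form: [{"offset": [x, y, z], "dr": [rx, ry, rz]}, ...]. A call has 1 to 20 rows; each row is the pose to reach, as a shift and turn from the pose commanded when the call began, along the tool's axes at that moment, turning the shorter way round; what a row does not reach only later rows make up. The controller multiplies each number of a shift by 0.3 m and each number of a turn by 360 degrees. A row lasts 1/10 s, in which the tool goes at most 50 mm and 8.59 degrees, less where a joint would pass 70% of its speed; a pose out of reach is approached as far as the arm can. A call with a number of a shift or a turn outside -1 to 1 is refused whole. A call with a gripper value outside its range is refused whole. "fingers" is the closure, from -1 (fully open) to 1 (shut), so that 0 is half open, set as the call begins (left out, the last holds). The fingers move at their own pace and stop on an object; "newtons" is the grip in N (left out, the last holds). Time passes only in rows, so rows that repeat a pose let the fingers close. It gives the time, the measured TCP pose, the force, the opening and the grip force at its end, in the units of the state.
- env.sense(): the state, without advancing time (a new reading comes with each control period).
- env.read_camera(name): name is "side" or "top" or "wrist"; returns (picture, depth): 420x560x3 uint8, blue, green, red; 420x560 float32, mm along the optical axis (not along the pixel's ray), 0 where there is no reading.
- env.camera_model(name): a dict with "camera_matrix" (3x3 intrinsics, pixels), "R" (3x3) and "t" (3): a world point X has camera coordinates R X + t; the wrist camera has in their place "hand_eye" (4x4, takes a point from camera to tool coordinates, whose origin is the TCP and whose axes are the flange's). Camera axes: x right, y down, z forward; pixel columns grow to the right and rows downward; lengths in mm; the calibration is good to about 2 mm. A picture is of the moment at which its call begins: read the wrist's pose just before it. camera_model takes no time and is no camera call.
- env.sign_off(): hands the job in; it is judged then, once.
Trained networks look in the newest picture that a camera, given by its name, has taken for a name from the list of things; names that differ only in an ending like _2 or _b are one class to them, and where a whole thing is asked for, a point or a joint stands for the part that bears it (a point fixed in the world has none). Each returns a list of dicts, best first, with "conf" (0 to 1); they miss things now and then, are a little off and sometimes report something else, mostly with a low value. They report only what shows in the picture. A call takes as long as a camera call. They do not tell look-alikes from the thing itself.
- env.spot_in(camera, label): "bbox" ([centre column, centre row, width, height] in pixels, round what is visible of it).
The state is a dict: "clock": time; "q": joint angles; "joint_velocities": joint speeds; "joint_torque": joint torques, N m; "eef_pos": TCP position; "tcp_rot": TCP orientation; "ft_force": force on the tool from outside, world axes, zero at the start; "wrist_torque": the same for the moment, N m; "finger_gap": finger opening in mm; "finger_force": force on a finger pad.
Only numpy, scipy, OpenCV 4.12 (cv2) and the standard library are available. Lean on these libraries where they do the work, as an engineer would, in place of code of your own. Each camera call takes 0.05 s, during which the arm holds its last target. There are 200 camera calls.

### The job

In the wooden glue-up jig, slide the jaw by its upright grip up to the short dark lines across the edges of the base, then stand the loose wooden spacer upright on the base in the one gap between jaw and blocks that is wide enough for it, centred in front of the narrower block, and let go of it. Then push the jaw by its grip towards the fence until both blocks are pressed firmly flush against the fence, the narrow one through the spacer, and finish while still holding the jaw pressed; leave the other things on the bench alone.

Things in the scene. Friction and masses are not known exactly. Their poses are not given: they have to be found in the camera images.
- jig: the fixed glue-up jig: a pale base board 300 (x) x 200 (y) x 18 mm flat on the bench; origin at the centre of its underside. Its x axis points from the jaw to the fence, z up. The bed (top of the board) is 18 mm above the origin. Two short dark lines across the board's long edges at x = +38 mm mark where the jaw's front face is to be brought. The jig's place and yaw differ each time
- fence: the fixed fence across the jig's far end, 30 thick x 200 long x 36 mm high above the bed; origin at the foot of the middle of its inner face, on the bed, at jig x = +120 mm; the blocks are to be pressed against this face, which looks to -x of the jig
- jaw (a joint): travel of the sliding jaw along the jig's x axis in m, 0 = fully back, growing towards the fence, stop at 0.100. The jaw's front face stands at jig x = joint - 0.040, so it is at the dark lines at 0.078; both blocks are flush and pressed at about 0.090. It slides with about 2 N of friction, has no spring and stays where it is left; a steady push of 10 to 20 N on the grip is firm enough to press both blocks
- jaw_grip (a point): centre of the gripping part of the jaw's upright dark wooden grip, a square post 24 x 24 mm, sides parallel to the jig's x and y. The point is 76 mm above the bench; the post's top is 20 mm above it; below, the post is free for 36 mm down to the jaw's body (56 mm wide, 22 mm high above the bed). It is 85 mm behind the jaw's front face, on the jig's centre line
- jaw_front (a point): centre of the jaw's front face (looks to +x of the jig): a wooden bar 170 mm wide (y), 28 mm high above the bed, 20 mm thick, pinned at its middle so that it swivels up to 0.08 rad either way about the vertical to share the push between left and right; light springs keep it square when free
- block_wide_c (a point): centre of the wider loose wooden block, 70 (x) x 70 (y) x 25 mm high, lying on the bed a few mm off the fence, its x axis about along the jig's. Left or right of the jig's centre line by about 56 mm, differing each time
- block_narrow_c (a point): centre of the narrower loose wooden block, 52 (x) x 70 (y) x 25 mm high, lying on the bed beside the other on the other side of the centre line, a few mm off the fence. It is 18 mm narrower, so that the gap between it and the jaw is 18 mm wider
- spacer_c (a point): centre (33 mm above its foot) of the loose brown wooden spacer, an upright slab 18 thick (its x axis) x 60 long (its y axis) x 66 mm tall (z), about 46 g, standing on the bench left of the jig, at a yaw that differs each time; it goes into the gap upright with its thickness along the jig's x axis, its foot on the bed
- offcut: bystander, to be left alone: loose pale wood offcut 45 x 100 x 34 mm lying flat; origin on its underside
- sanding_block: bystander, to be left alone: cork sanding block 110 x 65 x 28 mm; origin on its underside
- glue: bystander, to be left alone: white glue bottle, 60 mm across, 140 mm tall, standing; origin on its underside
- tin: bystander, to be left alone: bare steel tin, 70 mm across, 70 mm tall, standing; origin on its underside
- hammer: bystander, to be left alone: hammer lying on the bench; origin about its underside
- screwdriver: bystander, to be left alone: screwdriver lying on the bench; origin about its underside
- try_square: bystander, to be left alone: joiner's try square, dark wood stock 110 x 20 mm and a 150 mm steel blade, lying flat; origin on its underside
Not all that is in view belongs to the job. What is shaped like the part that bears spacer_c but turquoise is not meant.

How it is judged:
By the outcome, as a careful person would: the job done as asked, in the order asked, and still so for the second after the job is handed in, while the arm keeps its last pose, push and grip.
It also fails if it takes over 64 s, if anything falls off the work surface, if the arm or the gripper's body presses on something with over 40 N, if the wrist force passes 120 N, or if a joint passes its speed limit or range.

## Working session

There is one attempt and no reset: what is moved stays moved. The work goes in short steps, Python scripts to look and compute and a tool call to move; the robot and the scene stay as the last step left them, time stands still between calls to the robot, and variables do not carry over. Pictures are saved under pics/ and viewed, at most 10 in all, crops included, and the job is handed in when it is done.

Besides the shell and the picture viewer there is one more tool, called after "Call:" as name(argument=value, ...), one argument or row to a line, values as JSON. arm_command: Moves the arm, as the interface text tells. Shifts and turns lie within -1 to 1; 1 stands for 0.3 m of shift or 360 degrees of turn. Its arguments: {"type":"object","properties":{"plan":{"type":"array"},"fingers":{"type":"number"},"newtons":{"type":"number"}},"required":["plan"]}

```bash
ls; mkdir -p pics; cat > h.py <<'E'
import numpy as np, cv2
from bench import env
def world(cam,uv,d,pose=None):
    m=env.camera_model(cam);K=np.array(m["camera_matrix"])
    uv=np.atleast_2d(uv).astype(float);d=np.atleast_1d(d)
    p=np.c_[(uv-[K[0,2],K[1,2]])/[K[0,0],K[1,1]],np.ones(len(uv))]*d[:,None]
    if "hand_eye" in m:
        H=np.array(m["hand_eye"]);s=pose or env.sense()
        p=p@H[:3,:3].T+H[:3,3]
        return p@np.array(s["tcp_rot"]).T+np.array(s["eef_pos"])
    return (p-np.array(m["t"]))@np.array(m["R"])
def cloud(cam,d,pose=None):
    h,w=d.shape;u,v=np.meshgrid(np.arange(w),np.arange(h))
    return world(cam,np.c_[u.ravel(),v.ravel()],d.ravel(),pose).reshape(h,w,3)
E
python3 - <<'E'
from h import *
for c in("top","side"):
    im,d=env.read_camera(c);cv2.imwrite(f"pics/{c}0.png",im);np.save(f"{c}0.npy",d)
    P=cloud(c,d)
    for l in("jig","fence","jaw_grip","jaw_front","block_wide_c","block_narrow_c","spacer_c"):
        for r in env.spot_in(c,l)[:3]:
            b=r["bbox"];u,v=int(b[0]),int(b[1]);print(c,l,np.round(b).astype(int),round(r["conf"],2),P[min(v,419),min(u,559)].round())
E
```

```text
pics
top jig [326 183  86 119] 0.73 [ 594. -122.   19.]
top fence [319 130  77  23] 0.69 [ 727. -103.   49.]
top fence [100 200  61  47] 0.33 [556. 487.   0.]
top jaw_grip [325 210  67  44] 0.59 [ 516. -118.   42.]
top jaw_front [150 136  31  31] 0.2 [700. 323.  95.]
top block_wide_c [298 155  29  34] 0.98 [664. -51.  43.]
top block_narrow_c [344 145  29  22] 0.6 [ 687. -168.   43.]
top spacer_c [188 242  22  19] 0.82 [436. 229.  65.]
top spacer_c [203 203  34  12] 0.76 [532. 194.  65.]
side jig [255 199 104  57] 0.87 [ 610. -116.   19.]
side fence [215 196  20  50] 0.92 [724. -75.  54.]
side fence [261 274   8  33] 0.44 [532. 234.  64.]
side jaw_grip [286 197  35  44] 0.82 [ 511. -110.   42.]
side jaw_front [286 152  33  20] 0.66 [ 544. -382.   30.]
side jaw_front [275 197   6  42] 0.51 [ 544. -110.   43.]
side jaw_front [287 198  35  42] 0.26 [ 511. -110.   42.]
side block_wide_c [230 208  25  25] 0.64 [670. -35.  42.]
side block_narrow_c [234 186  21  19] 0.86 [ 680. -144.   45.]
side spacer_c [297 287  24  34] 0.86 [443. 248.  46.]
side spacer_c [261 275  10  36] 0.78 [532. 234.  64.]
```

```bash
python3 - <<'E'
import cv2
a=cv2.imread("pics/top0.png")[100:300,130:430]
cv2.imwrite("pics/top0c.png",cv2.resize(a,(800,533),interpolation=cv2.INTER_CUBIC))
E
```

```text
(no output)
```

View pics/top0c.png

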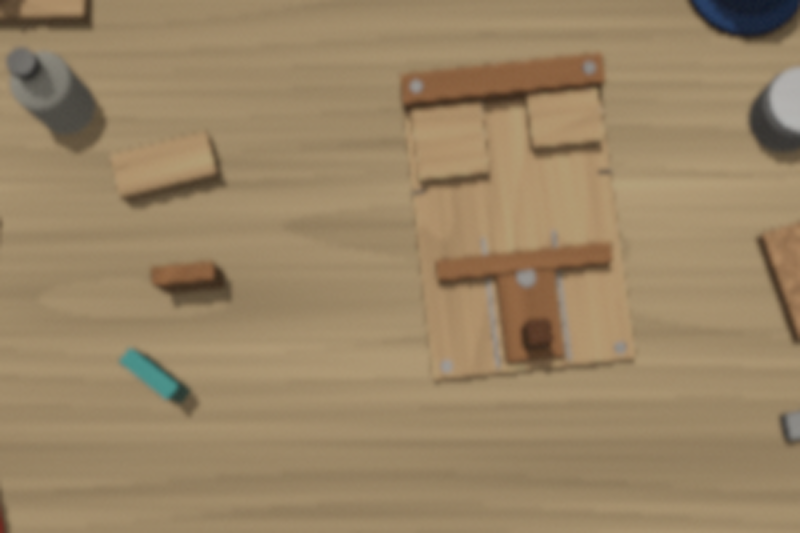

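View pics/side0.png

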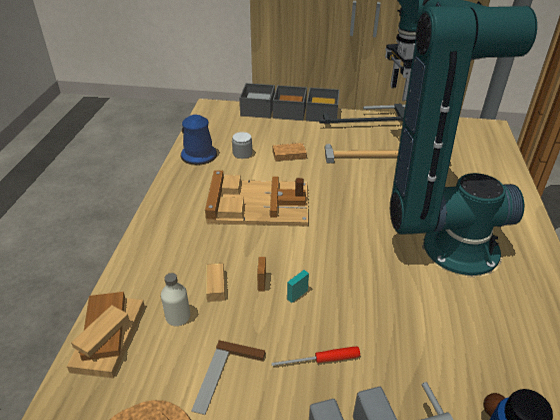

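The crops show:
- **Jig:** the wide block is on the left, around full-top px (298,155), and the narrow block is on the right (344,145). The jaw is fully back, with its grip post at about (331,224).
- **Spacer candidates:** the brown slab at top (201,203) / side (261,274), the turquoise slab at top (187,241) / side (297,287), and the pale offcut at top (192,161). By the description I choose the brown one.

```bash
cat >> h.py <<'E'
def rect(Q):
    Q=np.asarray(Q)[:,:2].astype(np.float32);c,s,a=cv2.minAreaRect(Q)
    if s[0]>s[1]: s=(s[1],s[0]);a+=90   # s=(short,long); long axis angle
    return np.round(c,1),np.round(s,1),round(((a+90+90)%180)-90,1),len(Q)
E
python3 - <<'E'
from h import *
d=np.load("top0.npy");P=cloud("top",d);im=cv2.imread("pics/top0.png")
def sel(x0,x1,y0,y1,z0,z1):
    m=(P[...,0]>x0)&(P[...,0]<x1)&(P[...,1]>y0)&(P[...,1]<y1)&(P[...,2]>z0)&(P[...,2]<z1);return P[m]
print("fence",rect(sel(680,780,-240,20,50,60)))
print("blocks L",rect(sel(600,740,-98,0,39,47)));print("blocks R",rect(sel(600,740,-230,-120,39,47)))
print("post",rect(sel(430,560,-180,-80,85,105)),"bar",rect(sel(500,600,-230,0,43,50)))
print("bed",rect(sel(400,780,-260,40,14,24)))
print("spacer",rect(sel(500,570,140,270,58,72)),"turq",rect(sel(380,490,160,290,58,72)))
s=env.sense();print(s["clock"],s["tcp_rot"],s["finger_gap"],s["ft_force"])
print(env.camera_model("wrist"))
E
```

```text
fence (array([ 727.7, -103.1]), array([ 32.1, 199.7]), -84.4, 811)
blocks L (array([671.6, -47.6]), array([87. , 92.2]), 87.2, 685)
blocks R (array([ 691.1, -164.6]), array([58.5, 79.4]), -83.0, 505)
post (array([ 472.3, -129.2]), array([22.3, 24.4]), 0.6, 97) bar (array([ 533.1, -122.8]), array([ 48.3, 169. ]), -84.0, 474)
bed (array([ 588.6, -117.5]), array([200.1, 289.6]), 5.9, 4648)
spacer (array([534.3, 204.3]), array([18.8, 60. ]), -84.0, 176) turq (array([438.1, 233.6]), array([18.4, 59.4]), 52.5, 180)
0.8 [[ 9.45455695e-01  3.25750714e-01  4.41706437e-05]
 [ 3.25750716e-01 -9.45455675e-01 -1.96759386e-04]
 [-2.23331245e-05  2.00415900e-04 -9.99999980e-01]] 94.02471797455964 [ 0.15473922 -0.00739804 -0.79101584]
{'camera_matrix': array([[330.43012941,   0.        , 283.84462745],
       [  0.        , 330.43012941, 206.99397778],
       [  0.        ,   0.        ,   1.        ]]), 'hand_eye': array([[ 8.19396985e-04, -9.64687383e-01, -2.63396245e-01,
         7.74895943e+01],
       [ 9.99999642e-01,  8.46617075e-04,  1.01591458e-05,
         4.08494266e-01],
       [ 2.13195359e-04, -2.63396159e-01,  9.64687731e-01,
        -2.04461970e+02],
       [ 0.00000000e+00,  0.00000000e+00,  0.00000000e+00,
         1.00000000e+00]])}
```

```bash
cat >> h.py <<'E'
def to(p,yaw):
    "offset/dr for a straight-down tool with tool y axis at yaw (deg)"
    s=env.sense();R=np.array(s["tcp_rot"]);a=np.radians(yaw);c,n=np.cos(a),np.sin(a)
    T=np.array([[-n,c,0],[c,n,0],[0,0,-1]]).T if False else np.c_[[-n,c,0],[c,n,0],[0,0,-1]]
    from scipy.spatial.transform import Rotation as Ro
    print("offset",(R.T@(np.array(p)-s["eef_pos"])/300).round(4),"dr",(Ro.from_matrix(R.T@T).as_rotvec(degrees=True)/360).round(4),"det",round(np.linalg.det(T)))
E
python3 -c "
from h import *
to([469,-129,180],5.7)"
```

```text
offset [ 1.338  -0.9177  0.005 ] dr [ 0.     0.    -0.213] det 1
```

Call:
arm_command(
  plan=[
    {"offset": [0.16,-0.11,0],"dr": [0,0,-0.02]},
    {"offset": [0.33,-0.23,0],"dr": [0,0,-0.043]},
    {"offset": [0.5,-0.34,0],"dr": [0,0,-0.066]},
    {"offset": [0.66,-0.45,0],"dr": [0,0,-0.09]},
    {"offset": [0.8,-0.55,0],"dr": [0,0,-0.113]},
    {"offset": [0.94,-0.64,0],"dr": [0,0,-0.136]},
  ],
  fingers=-1,
  newtons=30,
)

```text
clock: 1.4
eef_pos: [359.1, -277.7, 181.8]
tcp_rot: [[0.37, 0.929, 0.001], [0.929, -0.37, -0.001], [-0.0, 0.001, -1.0]]
ft_force: [1.1, -0.6, 0.3]
finger_gap: 94.1
finger_force: 0.0
```

```bash
python3 -c "
from h import *
to([469,-129,180],5.7);print(env.sense()['clock'])"
```

```text
offset [0.5961 0.1569 0.0059] dr [ 0.0001  0.0001 -0.0762] det 1
1.4
```

Call:
arm_command(
  plan=[
    {"offset": [0.15,0.04,0],"dr": [0,0,-0.019]},
    {"offset": [0.3,0.08,0],"dr": [0,0,-0.038]},
    {"offset": [0.45,0.12,0],"dr": [0,0,-0.057]},
    {"offset": [0.59,0.156,0],"dr": [0,0,-0.076]},
    {"offset": [0.59,0.156,0],"dr": [0,0,-0.076]},
    {"offset": [0.59,0.156,0],"dr": [0,0,-0.076]},
    {"offset": [0.59,0.156,0],"dr": [0,0,-0.076]},
  ],
)

```text
clock: 2.1
eef_pos: [467.6, -133.7, 181.5]
tcp_rot: [[-0.091, 0.996, -0.0], [0.996, 0.091, -0.001], [-0.001, -0.0, -1.0]]
ft_force: [-0.6, -0.1, -0.3]
finger_gap: 94.0
finger_force: 0.0
```

```bash
python3 - <<'E'
from h import *
s=env.sense();im,d=env.read_camera("wrist");cv2.imwrite("pics/w1.png",im);np.save("w1.npy",d);P=cloud("wrist",d,s)
print(s["eef_pos"],P[210,280])
z=P[...,2];print(np.histogram(z[d>0],bins=[-20,-5,5,12,16,20,24,36,40,44,48,52,56,80,92,100,200]))
m=(z>88)&(z<104)&(d>0);m&=np.hypot(P[...,0]-469,P[...,1]+129)<50;print("post",rect(P[m]))
m=(z>43)&(z<50)&(P[...,0]<570);print("bar",rect(P[m]))
E
```

```text
[ 467.60348772 -133.6818827   181.46261821] [ 465.6343696  -139.49946851   95.92706722]
(array([     0, 122227,    353,    352,  23310,   3714,   5878,    954,
         7980,   6604,   1347,   4838,    517,     72,    655,      0]), array([-20,  -5,   5,  12,  16,  20,  24,  36,  40,  44,  48,  52,  56,
        80,  92, 100, 200]))
post (array([ 475.4, -130.2]), array([22.9, 24.3]), -84.8, 679)
bar (array([ 509. , -126.5]), array([102.3, 169.6]), -84.1, 3339)
```

View pics/w1.png

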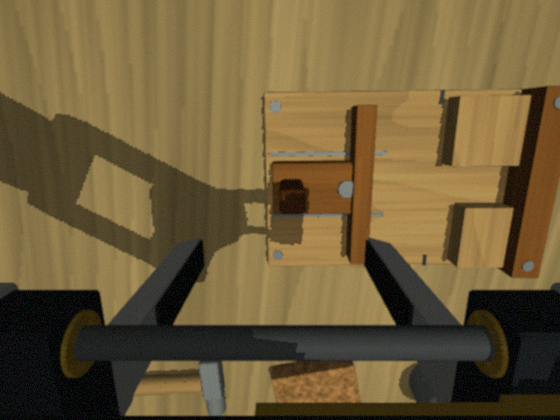

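The wrist picture shows the post at (292,195), bar at (363,185), dark lines at (443,97) and (424,259), wide block (490,130) and narrow block (483,237).

```bash
python3 - <<'E'
from h import *
s=env.sense();im=cv2.imread("pics/w1.png");d=np.load("w1.npy");P=cloud("wrist",d,s);z=P[...,2]
P[d==0]=np.nan
def box(n,u0,u1,v0,v1,z0,z1):
    m=np.zeros(z.shape,bool);m[v0:v1,u0:u1]=1;m&=(z>z0)&(z<z1);print(n,rect(P[m]),np.median(z[m]).round(1))
box("fence",500,560,80,285,50,60);box("bar",340,385,95,238,43.5,50);box("wide",435,540,85,175,39,48);box("narrow",445,520,195,275,39,48);box("post",270,315,170,220,88,104)
box("bed",255,560,80,275,14,22)
g=im.max(2)
for u0,u1,v0,v1 in((434,452,88,106),(415,434,250,268)):
    sub=g[v0:v1,u0:u1];m=sub<60;v,u=np.nonzero(m)
    Q=P[v+v0,u+u0];k=(Q[:,2]>12)&(Q[:,2]<24);print("line",k.sum(),np.median(Q[k],0).round(1) if k.any() else (sub.min(),))
E
```

```text
fence (array([ 730. , -104.3]), array([ 32.3, 200.2]), -83.9, 5431) 54.9
bar (array([ 541.6, -108.3]), array([ 33.6, 139.4]), -84.1, 2836) 47.5
wide (array([672.8, -53.7]), array([78. , 87.2]), -83.9, 5610) 44.0
narrow (array([ 694. , -162.3]), array([57.7, 90.6]), -84.5, 3449) 44.0
post (array([ 475.3, -130.4]), array([22.9, 24.4]), -84.8, 681) 97.0
bed (array([ 582. , -119.3]), array([199.8, 271.2]), 5.9, 25639) 19.1
line 8 [625.9 -25.3  19.4]
line 9 [ 643.9 -207.8   19.7]
```

```bash
python3 -c "
from h import *
to([475,-130.4,57],5.9)"
```

```text
offset [0.0098 0.0261 0.4151] dr [-0.      0.0001 -0.002 ] det 1
```

Call:
arm_command(
  plan=[
    {"offset": [0.01,0.026,0.08],"dr": [0,0,-0.002]},
    {"offset": [0.01,0.026,0.16],"dr": [0,0,-0.002]},
    {"offset": [0.01,0.026,0.24],"dr": [0,0,-0.002]},
    {"offset": [0.01,0.026,0.32],"dr": [0,0,-0.002]},
    {"offset": [0.01,0.026,0.38],"dr": [0,0,-0.002]},
    {"offset": [0.01,0.026,0.415],"dr": [0,0,-0.002]},
    {"offset": [0.01,0.026,0.415],"dr": [0,0,-0.002]},
    {"offset": [0.01,0.026,0.415],"dr": [0,0,-0.002]},
  ],
)

```text
clock: 2.95
eef_pos: [475.8, -130.0, 57.8]
tcp_rot: [[-0.104, 0.995, 0.001], [0.995, 0.104, -0.001], [-0.001, 0.001, -1.0]]
ft_force: [0.7, -0.4, 0.5]
finger_gap: 94.2
finger_force: 0.0
```

Call:
arm_command(
  plan=[
    {"offset": [0,0,0],"dr": [0,0,0]},
    {"offset": [0,0,0],"dr": [0,0,0]},
    {"offset": [0,0,0],"dr": [0,0,0]},
    {"offset": [0,0,0],"dr": [0,0,0]},
    {"offset": [0,0,0],"dr": [0,0,0]},
    {"offset": [0,0,0],"dr": [0,0,0]},
    {"offset": [0,0,0],"dr": [0,0,0]},
    {"offset": [0,0,0],"dr": [0,0,0]},
  ],
  fingers=1,
  newtons=30,
)

```text
clock: 3.75
eef_pos: [475.6, -129.2, 56.9]
tcp_rot: [[-0.105, 0.994, -0.0], [0.994, 0.105, -0.0], [-0.0, -0.0, -1.0]]
ft_force: [-0.3, 0.3, -0.2]
finger_gap: 33.4
finger_force: 0.0
```

```bash
python3 -c "
from h import *
s=env.sense();print(s['clock'],s['eef_pos'],s['finger_gap'],s['finger_force'],s['ft_force'],s['wrist_torque'])
to([549.5,-124,57],5.9)"
```

```text
3.75 [ 475.57175159 -129.1630845    56.92407992] 33.43627783683715 0.0 [-0.25760973  0.309145   -0.2066548 ] [-0.00611298 -0.11628643 -0.00831855]
offset [-0.0089  0.2469 -0.0003] dr [-0.      0.      0.0004] det 1
```

Call:
arm_command(
  plan=[
    {"offset": [0,0,0],"dr": [0,0,0]},
    {"offset": [0,0,0],"dr": [0,0,0]},
    {"offset": [0,0,0],"dr": [0,0,0]},
    {"offset": [0,0,0],"dr": [0,0,0]},
  ],
)

```text
clock: 4.15
eef_pos: [475.3, -129.2, 56.9]
tcp_rot: [[-0.105, 0.994, -0.001], [0.994, 0.105, -0.0], [-0.0, -0.001, -1.0]]
ft_force: [-0.3, 0.4, -0.6]
finger_gap: 24.0
finger_force: 30.0
```

```bash
python3 -c "
from h import *
s=env.sense();print(s['clock'],s['eef_pos'],s['finger_gap'],s['finger_force'],s['ft_force'],s['wrist_torque'])
to([549.5,-124,57],5.9)"
```

```text
4.15 [ 475.30467132 -129.21518278   56.93812712] 24.037317188478127 29.999297261238098 [-0.28125076  0.41392609 -0.5544816 ] [-0.07986104  0.2313966  -0.02872056]
offset [-0.0088  0.2478 -0.0003] dr [-0.0001  0.      0.0004] det 1
```

Call:
arm_command(
  plan=[
    {"offset": [0,0.02,0],"dr": [0,0,0]},
    {"offset": [0,0.05,0],"dr": [0,0,0]},
    {"offset": [0,0.08,0],"dr": [0,0,0]},
    {"offset": [0,0.11,0],"dr": [0,0,0]},
    {"offset": [0,0.14,0],"dr": [0,0,0]},
    {"offset": [0,0.17,0],"dr": [0,0,0]},
    {"offset": [0,0.2,0],"dr": [0,0,0]},
    {"offset": [0,0.22,0],"dr": [0,0,0]},
    {"offset": [0,0.23,0],"dr": [0,0,0]},
    {"offset": [0,0.23,0],"dr": [0,0,0]},
    {"offset": [0,0.23,0],"dr": [0,0,0]},
  ],
)

```text
clock: 5.25
eef_pos: [545.1, -122.0, 56.9]
tcp_rot: [[-0.105, 0.994, 0.002], [0.994, 0.105, -0.0], [-0.0, 0.002, -1.0]]
ft_force: [2.4, -1.5, -1.6]
finger_gap: 23.8
finger_force: 30.0
```

```bash
python3 - <<'E'
from h import *
s=env.sense();im,d=env.read_camera("wrist");cv2.imwrite("pics/w2.png",im);np.save("w2.npy",d)
print(s["clock"],s["eef_pos"],s["ft_force"],s["finger_gap"])
im,d=env.read_camera("top");np.save("top1.npy",d);cv2.imwrite("pics/top1.png",im)
E
```

```text
5.25 [ 545.1498019  -121.96073589   56.92921879] [ 2.40733218 -1.54450494 -1.64807522] 23.776116317559
```

View pics/w2.png

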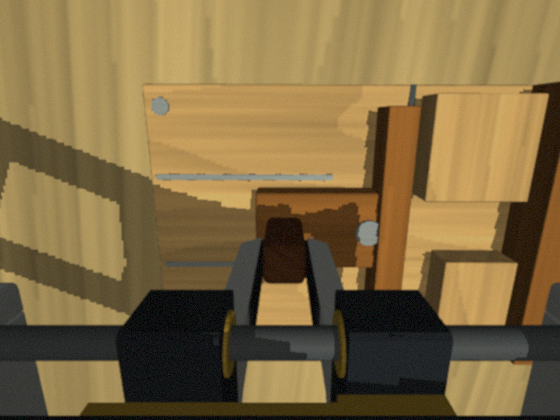

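The line shows at (413,96). The bar's far end is at (398,108) with its top front edge at u≈419, nearly level with the line once its 28 mm of height is accounted for. I'll measure both by depth.

```bash
python3 - <<'E'
from h import *
s=env.sense();im=cv2.imread("pics/w2.png");d=np.load("w2.npy");P=cloud("wrist",d,s);P[d==0]=np.nan;z=P[...,2]
u=np.array([.9945,.1045]);X=P[...,:2]@u
g=im.max(2);m=np.zeros(g.shape,bool);m[86:104,405:422]=1
k=m&(g<70)&(z>12)&(z<24);print("line jigx(world proj)",k.sum(),np.median(X[k]),X[k].min(),X[k].max())
for v in range(130,270,35):
    r=[c for c in range(370,430) if 43<z[v,c]<50];print("bar",v,X[v,r[0]].round(1),X[v,r[-1]].round(1))
for v in(120,150,180):
    r=[c for c in range(405,545) if 39<z[v,c]<46.5];print("wide",v,X[v,r[len(r)//3]].round(1),X[v,r[-1]].round(1),r[0],[ (X[v,c].round(1),z[v,c].round()) for c in range(405,430,2)] if v==150 else "")
for v in(270,300):
    print("narrow",[(X[v,c].round(1),z[v,c].round()) for c in range(395,440,3)],[(X[v,c].round(1),z[v,c].round()) for c in range(505,540,4)])
print("tcp",np.array(s["eef_pos"])[:2]@u)
E
```

```text
line jigx(world proj) 4 620.476310001744 617.0001682745593 620.7000024341299
bar 130 594.9 613.9
bar 165 594.5 625.9
bar 200 594.7 628.4
bar 235 590.3 614.4
wide 120 647.0 693.9 430 
wide 150 647.6 700.7 408 [(np.float64(607.7), np.float64(48.0)), (np.float64(608.8), np.float64(48.0)), (np.float64(610.3), np.float64(47.0)), (np.float64(611.3), np.float64(48.0)), (np.float64(612.9), np.float64(47.0)), (np.float64(614.1), np.float64(48.0)), (np.float64(625.5), np.float64(22.0)), (np.float64(625.2), np.float64(26.0)), (np.float64(625.6), np.float64(29.0)), (np.float64(625.5), np.float64(33.0)), (np.float64(625.1), np.float64(37.0)), (np.float64(625.3), np.float64(39.0)), (np.float64(625.7), np.float64(42.0))]
wide 180 649.1 700.7 424 
narrow [(np.float64(608.7), np.float64(48.0)), (np.float64(610.8), np.float64(48.0)), (np.float64(613.2), np.float64(47.0)), (np.float64(626.5), np.float64(19.0)), (np.float64(628.7), np.float64(20.0)), (np.float64(631.5), np.float64(19.0)), (np.float64(633.8), np.float64(19.0)), (np.float64(636.5), np.float64(18.0)), (np.float64(638.2), np.float64(20.0)),
[... 864 characters left out ...]
4(189.0)), (np.float64(562.3), np.float64(189.0)), (np.float64(562.8), np.float64(190.0)), (np.float64(563.4), np.float64(190.0)), (np.float64(564.0), np.float64(190.0)), (np.float64(645.4), np.float64(26.0)), (np.float64(645.5), np.float64(31.0)), (np.float64(645.4), np.float64(36.0)), (np.float64(645.1), np.float64(41.0))] [(np.float64(694.0), np.float64(44.0)), (np.float64(700.4), np.float64(39.0)), (np.float64(700.3), np.float64(43.0)), (np.float64(700.7), np.float64(46.0)), (np.float64(700.7), np.float64(50.0)), (np.float64(699.8), np.float64(55.0)), (np.float64(701.8), np.float64(56.0)), (np.float64(704.8), np.float64(55.0)), (np.float64(707.5), np.float64(55.0))]
tcp 529.0147774033954
```

Call:
arm_command(
  plan=[
    {"offset": [0,0.008,0],"dr": [0,0,0]},
    {"offset": [0,0.015,0],"dr": [0,0,0]},
    {"offset": [0,0.015,0],"dr": [0,0,0]},
    {"offset": [0,0.015,0],"dr": [0,0,0]},
  ],
)

```text
clock: 5.75
eef_pos: [548.4, -121.6, 56.9]
tcp_rot: [[-0.105, 0.994, -0.0], [0.994, 0.105, -0.0], [-0.0, -0.0, -1.0]]
ft_force: [-1.5, -3.0, 1.3]
finger_gap: 23.8
finger_force: 30.0
```

```bash
python3 - <<'E'
from h import *
u=np.array([.9945,.1045]);n=np.array([-.1045,.9945])
s=env.sense();t=np.array(s["eef_pos"]);print(s["clock"],t,t[:2]@u,t[:2]@n,s["ft_force"])
pose={"eef_pos":[467.60,-133.68,181.46],"tcp_rot":[[-.091,.996,0],[.996,.091,-.001],[-.001,0,-1]]}
d=np.load("w1.npy");P=cloud("wrist",d,pose);P[d==0]=np.nan
def ext(D,P,nm,x0,x1,y0,y1,z0,z1):
    X=P[...,:2]@u;Y=P[...,:2]@n;m=(X>x0)&(X<x1)&(Y>y0)&(Y<y1)&(P[...,2]>z0)&(P[...,2]<z1)
    print(nm,m.sum(),np.percentile(X[m],[1,99]).round(1),np.percentile(Y[m],[1,99]).round(1))
for nm,Q in(("w1",P),("top0",cloud("top",np.load("top0.npy")))):
    ext(d,Q,nm+" narrow",640,696,-300,-190,42,46.5);ext(d,Q,nm+" fence",700,740,-300,-60,52,58);ext(d,Q,nm+" wide",622,696,-175,-60,42,46.5)
E
```

```text
5.75 [ 548.44417359 -121.60453028   56.94602458] 532.720057216862 -178.24812150561374 [-1.45139842 -3.0286883   1.26026914]
w1 narrow 2796 [645.3 695.4] [-270.4 -201.9]
w1 fence 5161 [700.4 730.1] [-276.7  -82.5]
w1 wide 4920 [625.6 694.4] [-156.   -87.6]
top0 narrow 222 [642.4 693.3] [-268.7 -201.2]
top0 fence 540 [700.3 727.3] [-275.3  -80.8]
top0 wide 346 [623.  691.1] [-154.   -86.4]
```

Call:
arm_command(
  plan=[
    {"offset": [0,0.003,0],"dr": [0,0,0]},
    {"offset": [0,0.003,0],"dr": [0,0,0]},
    {"offset": [0,0.003,0],"dr": [0,0,0]},
  ],
)

```text
clock: 6.05
eef_pos: [549.5, -121.5, 56.9]
tcp_rot: [[-0.105, 0.994, -0.0], [0.994, 0.105, -0.0], [-0.0, -0.0, -1.0]]
ft_force: [-2.5, -3.2, 0.1]
finger_gap: 23.9
finger_force: 30.0
```

Call:
arm_command(
  plan=[
    {"offset": [0,0,0],"dr": [0,0,0]},
    {"offset": [0,0,0],"dr": [0,0,0]},
    {"offset": [0,0,0],"dr": [0,0,0]},
    {"offset": [0,0,0],"dr": [0,0,0]},
    {"offset": [0,0,0],"dr": [0,0,0]},
  ],
  fingers=-0.2,
)

```text
clock: 6.55
eef_pos: [549.7, -121.1, 57.0]
tcp_rot: [[-0.106, 0.994, 0.0], [0.994, 0.106, 0.0], [0.0, 0.0, -1.0]]
ft_force: [-0.1, 1.2, 0.4]
finger_gap: 56.0
finger_force: 0.0
```

```bash
python3 - <<'E'
from h import *
s=env.sense();print(s["clock"],s["finger_gap"]);t=np.array(s["eef_pos"]);print(t[:2]@[.9945,.1045])
to([534.3,204.3,160],6)
E
```

```text
6.55 55.99360587349272
534.012194805855
offset [ 1.0842  0.0636 -0.3431] dr [ 0.0001 -0.      0.0002] det 1
```

Call:
arm_command(
  plan=[
    {"offset": [0,0,-0.08],"dr": [0,0,0]},
    {"offset": [0,0,-0.2],"dr": [0,0,0]},
    {"offset": [0.06,0.004,-0.3],"dr": [0,0,0]},
    {"offset": [0.2,0.01,-0.343],"dr": [0,0,0]},
    {"offset": [0.35,0.02,-0.343],"dr": [0,0,0]},
    {"offset": [0.5,0.03,-0.343],"dr": [0,0,0]},
    {"offset": [0.65,0.04,-0.343],"dr": [0,0,0]},
    {"offset": [0.8,0.05,-0.343],"dr": [0,0,0]},
    {"offset": [0.92,0.06,-0.343],"dr": [0,0,0]},
    {"offset": [0.98,0.064,-0.343],"dr": [0,0,0]},
    {"offset": [0.98,0.064,-0.343],"dr": [0,0,0]},
    {"offset": [0.98,0.064,-0.343],"dr": [0,0,0]},
    {"offset": [0.98,0.064,-0.343],"dr": [0,0,0]},
  ],
)

```text
clock: 7.85
eef_pos: [537.8, 171.8, 159.8]
tcp_rot: [[-0.104, 0.995, 0.0], [0.995, 0.104, -0.001], [-0.001, -0.0, -1.0]]
ft_force: [0.1, -0.5, 0.5]
finger_gap: 55.9
finger_force: 0.0
```

```bash
python3 - <<'E'
from h import *
s=env.sense();im,d=env.read_camera("wrist");cv2.imwrite("pics/w3.png",im);P=cloud("wrist",d,s);P[d==0]=np.nan
m=(P[...,2]>61)&(P[...,2]<72)&(abs(P[...,0]-534)<50)&(abs(P[...,1]-204)<50)
print(s["clock"],s["eef_pos"],rect(P[m]),np.median(P[m][:,2]))
for r in env.spot_in("wrist","spacer_c"):print(r)
to([534.3,204.3,32],6)
E
```

```text
7.85 [537.82410975 171.84420014 159.839296  ] (array([537.1, 204.1]), array([17.5, 59.3]), -84.3, 1298) 67.05222317484171
{'bbox': [187.9, 120.7, 68.2, 66.2], 'conf': 0.79}
{'bbox': [287.0, 165.0, 22.6, 71.6], 'conf': 0.73}
offset [ 0.1094 -0.0007  0.4263] dr [ 0.      0.0001 -0.0002] det 1
```

View pics/w3.png

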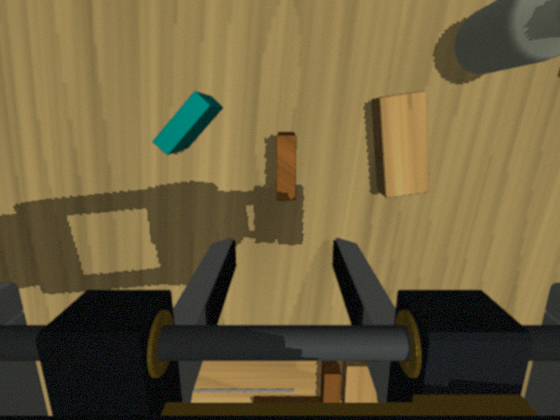

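Brown spacer is at (287,165), turquoise slab at (188,122) and offcut at (403,145). The fingers have room on both sides of the brown spacer.

```bash
python3 - <<'E'
from h import *
to([537,204.1,32],5.7)
E
```

```text
offset [0.1078 0.0082 0.4263] dr [0.     0.0001 0.0007] det 1
```

Call:
arm_command(
  plan=[
    {"offset": [0.054,0.004,0.04],"dr": [0,0,0.0007]},
    {"offset": [0.108,0.008,0.1],"dr": [0,0,0.0007]},
    {"offset": [0.108,0.008,0.18],"dr": [0,0,0.0007]},
    {"offset": [0.108,0.008,0.26],"dr": [0,0,0.0007]},
    {"offset": [0.108,0.008,0.34],"dr": [0,0,0.0007]},
    {"offset": [0.108,0.008,0.4],"dr": [0,0,0.0007]},
    {"offset": [0.108,0.008,0.426],"dr": [0,0,0.0007]},
    {"offset": [0.108,0.008,0.426],"dr": [0,0,0.0007]},
    {"offset": [0.108,0.008,0.426],"dr": [0,0,0.0007]},
  ],
)

```text
clock: 8.85
eef_pos: [537.4, 205.3, 33.1]
tcp_rot: [[-0.1, 0.995, 0.002], [0.995, 0.1, 0.0], [0.0, 0.002, -1.0]]
ft_force: [0.0, -0.6, 0.1]
finger_gap: 56.2
finger_force: 0.0
```

Call:
arm_command(
  plan=[
    {"offset": [0,0,0],"dr": [0,0,0]},
    {"offset": [0,0,0],"dr": [0,0,0]},
    {"offset": [0,0,0],"dr": [0,0,0]},
    {"offset": [0,0,0],"dr": [0,0,0]},
    {"offset": [0,0,0],"dr": [0,0,0]},
    {"offset": [0,0,0],"dr": [0,0,0]},
    {"offset": [0,0,0],"dr": [0,0,0]},
    {"offset": [0,0,0],"dr": [0,0,0]},
    {"offset": [0,0,0],"dr": [0,0,0]},
    {"offset": [0,0,0],"dr": [0,0,0]},
  ],
  fingers=1,
  newtons=15,
)

```text
clock: 9.85
eef_pos: [536.7, 205.5, 32.2]
tcp_rot: [[-0.101, 0.995, 0.0], [0.995, 0.101, 0.0], [-0.0, 0.0, -1.0]]
ft_force: [0.1, 0.2, 1.6]
finger_gap: 17.9
finger_force: 15.0
```

```bash
python3 - <<'E'
from h import *
to([653,-167,150],6.0)
E
```

```text
offset [-1.2746  0.2603 -0.3927] dr [ 0.      0.     -0.0006] det 1
```

Call:
arm_command(
  plan=[
    {"offset": [0,0,-0.04],"dr": [0,0,0]},
    {"offset": [0,0,-0.12],"dr": [0,0,0]},
    {"offset": [0,0,-0.22],"dr": [0,0,0]},
    {"offset": [-0.03,0.01,-0.32],"dr": [0,0,0]},
    {"offset": [-0.1,0.03,-0.38],"dr": [0,0,0]},
    {"offset": [-0.2,0.05,-0.393],"dr": [0,0,0]},
    {"offset": [-0.3,0.07,-0.393],"dr": [0,0,0]},
    {"offset": [-0.4,0.09,-0.393],"dr": [0,0,0]},
    {"offset": [-0.5,0.11,-0.393],"dr": [0,0,0]},
    {"offset": [-0.6,0.13,-0.393],"dr": [0,0,0]},
    {"offset": [-0.7,0.15,-0.393],"dr": [0,0,0]},
    {"offset": [-0.8,0.17,-0.393],"dr": [0,0,0]},
    {"offset": [-0.88,0.19,-0.393],"dr": [0,0,0]},
  ],
)

```text
clock: 11.15
eef_pos: [620.3, -53.2, 150.7]
tcp_rot: [[-0.1, 0.995, 0.0], [0.995, 0.1, -0.001], [-0.001, 0.0, -1.0]]
ft_force: [0.8, 0.1, -0.3]
finger_gap: 18.1
finger_force: 15.0
```

```bash
python3 - <<'E'
from h import *
print(env.sense()["finger_gap"]);to([653,-167,150],6.0)
E
```

```text
18.109022821942265
offset [-0.3884  0.0706  0.0025] dr [ 0.0001  0.0001 -0.0007] det 1
```

Call:
arm_command(
  plan=[
    {"offset": [-0.08,0.015,0],"dr": [0,0,-0.0007]},
    {"offset": [-0.16,0.03,0],"dr": [0,0,-0.0007]},
    {"offset": [-0.24,0.045,0],"dr": [0,0,-0.0007]},
    {"offset": [-0.32,0.06,0],"dr": [0,0,-0.0007]},
    {"offset": [-0.37,0.069,0],"dr": [0,0,-0.0007]},
    {"offset": [-0.388,0.0706,0],"dr": [0,0,-0.0007]},
    {"offset": [-0.388,0.0706,0],"dr": [0,0,-0.0007]},
    {"offset": [-0.388,0.0706,0],"dr": [0,0,-0.0007]},
    {"offset": [-0.388,0.0706,0],"dr": [0,0,-0.0007]},
    {"offset": [-0.388,0.0706,0],"dr": [0,0,-0.0007]},
  ],
)

```text
clock: 12.15
eef_pos: [652.8, -164.0, 150.3]
tcp_rot: [[-0.107, 0.994, 0.0], [0.994, 0.107, 0.0], [-0.0, 0.0, -1.0]]
ft_force: [-0.1, 0.7, 0.3]
finger_gap: 17.7
finger_force: 15.0
```

```bash
python3 - <<'E'
from h import *
s=env.sense();im,d=env.read_camera("wrist");cv2.imwrite("pics/w4.png",im);np.save("w4.npy",d);P=cloud("wrist",d,s);P[d==0]=np.nan
u=np.array([.9945,.1045]);n=np.array([-.1045,.9945]);X=P[...,:2]@u;Y=P[...,:2]@n;z=P[...,2]
t=np.array(s["eef_pos"]);print(s["clock"],t,"tcp X,Y",t[:2]@u,t[:2]@n,s["finger_gap"])
def ext(nm,x0,x1,y0,y1,z0,z1):
    m=(X>x0)&(X<x1)&(Y>y0)&(Y<y1)&(z>z0)&(z<z1)
    if m.sum()>5:print(nm,m.sum(),np.percentile(X[m],[1,50,99]).round(1),np.percentile(Y[m],[1,99]).round(1))
ext("bar",590,622,-280,-80,44.5,50);ext("bar+Y",590,622,-140,-80,44.5,50);ext("bar0",590,622,-220,-160,44.5,50)
ext("wide",622,698,-175,-60,42,46.5);ext("narrow",640,696,-300,-190,42,46.5);ext("fence",690,740,-300,-60,52,58)
ext("narrow face",635,660,-280,-200,25,40);ext("post",500,560,-220,-140,90,102)
E
```

```text
12.15 [ 652.806911   -164.0263748   150.25570022] tcp X,Y 632.0757168216994 -231.34255193977296 17.72208888708723
bar 4134 [594.3 609.  619.2] [-261.3  -96.2]
bar+Y 1285 [599.6 609.5 619.2] [-139.8  -95.4]
bar0 1510 [591.7 608.8 619.3] [-219.2 -160.4]
wide 6706 [626.  660.3 694.6] [-156.7  -87.6]
narrow 3461 [646.5 671.5 695.5] [-270.4 -202.4]
fence 7777 [700.9 715.5 730.4] [-276.9  -81.3]
narrow face 36 [645.4 651.2 659.7] [-227.2 -201.4]
post 967 [524.1 536.3 546.7] [-191.2 -168. ]
```

View pics/w4.png

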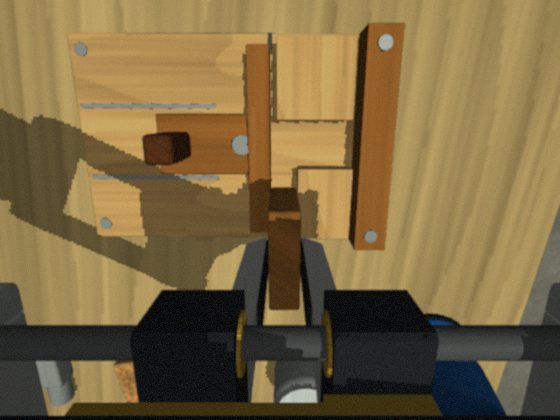

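The spacer hangs upright at (285,190–305), in line with the gap between bar (259,140) and narrow block (325,205). It needs about 3.5 mm more towards −y, and then it can go down.

Call:
arm_command(
  plan=[
    {"offset": [-0.0117,0,0.03],"dr": [0,0,0]},
    {"offset": [-0.0117,0,0.08],"dr": [0,0,0]},
    {"offset": [-0.0117,0,0.13],"dr": [0,0,0]},
    {"offset": [-0.0117,0,0.18],"dr": [0,0,0]},
    {"offset": [-0.0117,0,0.2],"dr": [0,0,0]},
    {"offset": [-0.0117,0,0.22],"dr": [0,0,0]},
    {"offset": [-0.0117,0,0.24],"dr": [0,0,0]},
    {"offset": [-0.0117,0,0.26],"dr": [0,0,0]},
    {"offset": [-0.0117,0,0.28],"dr": [0,0,0]},
    {"offset": [-0.0117,0,0.3],"dr": [0,0,0]},
    {"offset": [-0.0117,0,0.315],"dr": [0,0,0]},
    {"offset": [-0.0117,0,0.325],"dr": [0,0,0]},
    {"offset": [-0.0117,0,0.325],"dr": [0,0,0]},
    {"offset": [-0.0117,0,0.325],"dr": [0,0,0]},
  ],
)

```text
clock: 13.6
eef_pos: [653.3, -168.6, 52.6]
tcp_rot: [[-0.105, 0.994, 0.0], [0.994, 0.105, -0.0], [-0.0, 0.0, -1.0]]
ft_force: [-0.8, 0.6, -0.2]
finger_gap: 17.3
finger_force: 15.0
```

```bash
python3 - <<'E'
from h import *
s=env.sense();u=np.array([.9945,.1045]);n=np.array([-.1045,.9945]);t=np.array(s["eef_pos"])
print(s["clock"],t,t[:2]@u,t[:2]@n,s["finger_gap"],s["ft_force"].round(2),s["wrist_torque"].round(2))
E
```

```text
13.6 [ 653.2988887  -168.56883187   52.59042924] 632.090301883532 -235.9114371613967 17.32385379391885 [-0.78  0.57 -0.18] [-0.02 -0.1  -0.01]
```

Call:
arm_command(
  plan=[
    {"offset": [0.003,0,0.003],"dr": [0,0,0]},
    {"offset": [0.003,0,0.006],"dr": [0,0,0]},
    {"offset": [0.003,0,0.008],"dr": [0,0,0]},
    {"offset": [0.003,0,0.008],"dr": [0,0,0]},
    {"offset": [0.003,0,0.008],"dr": [0,0,0]},
  ],
)

```text
clock: 14.1
eef_pos: [653.2, -167.6, 50.2]
tcp_rot: [[-0.105, 0.994, 0.0], [0.994, 0.105, -0.0], [-0.0, 0.0, -1.0]]
ft_force: [0.2, -0.1, 0.5]
finger_gap: 18.0
finger_force: 15.0
```

```bash
python3 - <<'E'
from h import *
s=env.sense();u=np.array([.9945,.1045]);n=np.array([-.1045,.9945]);t=np.array(s["eef_pos"])
print(s["clock"],t,t[:2]@u,t[:2]@n,s["finger_gap"],s["ft_force"].round(2),s["wrist_torque"].round(2))
E
```

```text
14.1 [ 653.20681158 -167.63836135   50.20761776] 632.0959653555282 -234.9764621761851 17.95753882624348 [ 0.22 -0.11  0.48] [-0.07 -0.08 -0.03]
```

Call:
arm_command(
  plan=[
    {"offset": [0,0,0.001],"dr": [0,0,0]},
    {"offset": [0,0,0.001],"dr": [0,0,0]},
    {"offset": [0,0,0.001],"dr": [0,0,0]},
    {"offset": [0,0,0.001],"dr": [0,0,0]},
    {"offset": [0,0,0.001],"dr": [0,0,0]},
  ],
  fingers=0.06,
)

```text
clock: 14.6
eef_pos: [653.1, -167.7, 49.8]
tcp_rot: [[-0.105, 0.994, 0.0], [0.994, 0.105, -0.0], [-0.0, 0.0, -1.0]]
ft_force: [-1.1, 0.7, -0.2]
finger_gap: 43.7
finger_force: 0.0
```

Call:
arm_command(
  plan=[
    {"offset": [0,0,-0.03],"dr": [0,0,0]},
    {"offset": [0,0,-0.1],"dr": [0,0,0]},
    {"offset": [0,0,-0.2],"dr": [0,0,0]},
    {"offset": [0,0,-0.3],"dr": [0,0,0]},
    {"offset": [0,0,-0.34],"dr": [0,0,0]},
    {"offset": [0,0,-0.34],"dr": [0,0,0]},
    {"offset": [0,0,-0.34],"dr": [0,0,0]},
  ],
)

```text
clock: 15.3
eef_pos: [652.7, -167.5, 150.8]
tcp_rot: [[-0.105, 0.994, -0.001], [0.994, 0.105, 0.0], [0.0, -0.001, -1.0]]
ft_force: [-1.2, 0.1, -0.3]
finger_gap: 44.3
finger_force: 0.0
```

```bash
python3 - <<'E'
from h import *
s=env.sense();im,d=env.read_camera("wrist");cv2.imwrite("pics/w5.png",im);np.save("w5.npy",d);P=cloud("wrist",d,s);P[d==0]=np.nan
u=np.array([.9945,.1045]);n=np.array([-.1045,.9945]);X=P[...,:2]@u;Y=P[...,:2]@n;z=P[...,2]
t=np.array(s["eef_pos"]);print(s["clock"],t,s["finger_gap"])
def ext(nm,x0,x1,y0,y1,z0,z1):
    m=(X>x0)&(X<x1)&(Y>y0)&(Y<y1)&(z>z0)&(z<z1)
    if m.sum()>5:print(nm,m.sum(),np.percentile(X[m],[1,50,99]).round(1),np.percentile(Y[m],[1,99]).round(1),np.median(z[m]),rect(P[m]))
ext("spacer",610,655,-290,-190,80,90);ext("bar",598,622,-280,-80,44.5,50)
ext("wide",622,698,-175,-60,42,46.5);ext("narrow",646,696,-300,-190,42,46.5);ext("post",500,560,-220,-140,90,102)
p=534*u-178.2*n;print(p);to([*p,150],6.0)
E
```

```text
15.3 [ 652.72050746 -167.48203164  150.76135383] 44.25907193525363
spacer 1425 [623.4 632.7 641.2] [-265.5 -207. ] 85.02335578829774 (array([ 653.6, -169. ]), array([18. , 59.4]), -83.8, 1425)
bar 4167 [599.5 609.5 619.3] [-262.1  -96.4] 47.578906722631245 (array([ 624.3, -115.1]), array([ 21.1, 169. ]), -84.1, 4167)
wide 6669 [626.4 660.7 694.7] [-156.6  -87.9] 44.082953093024514 (array([670.1, -52.3]), array([69.4, 69.6]), 6.0, 6669)
narrow 3598 [646.4 671.  695.5] [-271.  -202.2] 44.0642469033933 (array([ 692.1, -165.1]), array([49.9, 70.2]), -83.8, 3598)
post 990 [523.9 536.3 546.6] [-191.4 -167.6] 97.1384414553983 (array([ 550.9, -122.7]), array([24. , 24.1]), -83.9, 990)
[ 549.6849 -121.4169]
offset [ 0.1882 -0.3237  0.    ] dr [-0.0005 -0.0002  0.0001] det 1
```

View pics/w5.png

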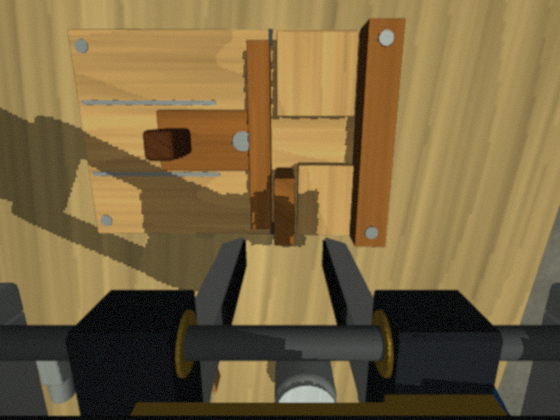

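The spacer stands upright in the gap at (285,205), between bar and narrow block. It is centred on the block to within 1 mm, so I go back to the grip.

Call:
arm_command(
  plan=[
    {"offset": [0.05,-0.08,0],"dr": [0,0,0]},
    {"offset": [0.1,-0.18,0],"dr": [0,0,0]},
    {"offset": [0.16,-0.27,0],"dr": [0,0,0]},
    {"offset": [0.186,-0.322,0],"dr": [0,0,0]},
    {"offset": [0.186,-0.322,0],"dr": [0,0,0]},
    {"offset": [0.186,-0.322,0.08],"dr": [0,0,0]},
    {"offset": [0.186,-0.322,0.16],"dr": [0,0,0]},
    {"offset": [0.186,-0.322,0.24],"dr": [0,0,0]},
    {"offset": [0.186,-0.322,0.29],"dr": [0,0,0]},
    {"offset": [0.186,-0.322,0.312],"dr": [0,0,0]},
    {"offset": [0.186,-0.322,0.312],"dr": [0,0,0]},
    {"offset": [0.186,-0.322,0.312],"dr": [0,0,0]},
  ],
  fingers=-0.4,
)

```text
clock: 16.55
eef_pos: [552.0, -122.6, 59.0]
tcp_rot: [[-0.105, 0.994, 0.001], [0.994, 0.105, -0.001], [-0.001, 0.001, -1.0]]
ft_force: [0.1, 0.3, 0.1]
finger_gap: 65.9
finger_force: 0.0
```

```bash
python3 - <<'E'
from h import *
s=env.sense();u=np.array([.9945,.1045]);n=np.array([-.1045,.9945]);t=np.array(s["eef_pos"])
print(s["clock"],t,t[:2]@u,t[:2]@n,s["finger_gap"],s["ft_force"].round(2))
E
```

```text
16.55 [ 552.00103819 -122.62162342   59.01767317] 536.1510728276601 -179.63131298323677 65.907853197882 [0.14 0.33 0.14]
```

Call:
arm_command(
  plan=[
    {"offset": [0,-0.0065,0.006],"dr": [0,0,0]},
    {"offset": [0,-0.0065,0.006],"dr": [0,0,0]},
    {"offset": [0,-0.0065,0.006],"dr": [0,0,0]},
    {"offset": [0,-0.0065,0.006],"dr": [0,0,0]},
    {"offset": [0,-0.0065,0.006],"dr": [0,0,0]},
    {"offset": [0,-0.0065,0.006],"dr": [0,0,0]},
    {"offset": [0,-0.0065,0.006],"dr": [0,0,0]},
    {"offset": [0,-0.0065,0.006],"dr": [0,0,0]},
    {"offset": [0,-0.0065,0.006],"dr": [0,0,0]},
    {"offset": [0,-0.0065,0.006],"dr": [0,0,0]},
  ],
  fingers=1,
  newtons=40,
)

```text
clock: 17.55
eef_pos: [549.4, -122.5, 56.5]
tcp_rot: [[-0.105, 0.994, 0.0], [0.994, 0.105, -0.0], [-0.0, 0.0, -1.0]]
ft_force: [-0.1, 0.3, 0.9]
finger_gap: 23.4
finger_force: 40.0
```

```bash
python3 - <<'E'
from h import *
s=env.sense();u=np.array([.9945,.1045]);n=np.array([-.1045,.9945]);t=np.array(s["eef_pos"])
print(s["clock"],t,t[:2]@u,t[:2]@n,s["finger_gap"],s["finger_force"],s["ft_force"].round(2))
E
```

```text
17.55 [ 549.37016451 -122.53071519   56.50517538] 533.5441688650587 -179.26597844497212 23.36752321050613 40.000104904174805 [-0.08  0.27  0.87]
```

Call:
arm_command(
  plan=[
    {"offset": [0,0.003,0],"dr": [0,0,0]},
    {"offset": [0,0.006,0],"dr": [0,0,0]},
    {"offset": [0,0.009,0],"dr": [0,0,0]},
    {"offset": [0,0.012,0],"dr": [0,0,0]},
    {"offset": [0,0.015,0],"dr": [0,0,0]},
    {"offset": [0,0.018,0],"dr": [0,0,0]},
    {"offset": [0,0.021,0],"dr": [0,0,0]},
    {"offset": [0,0.024,0],"dr": [0,0,0]},
    {"offset": [0,0.027,0],"dr": [0,0,0]},
    {"offset": [0,0.03,0],"dr": [0,0,0]},
    {"offset": [0,0.033,0],"dr": [0,0,0]},
    {"offset": [0,0.035,0],"dr": [0,0,0]},
    {"offset": [0,0.035,0],"dr": [0,0,0]},
    {"offset": [0,0.035,0],"dr": [0,0,0]},
  ],
)

```text
clock: 18.95
eef_pos: [559.8, -121.5, 56.5]
tcp_rot: [[-0.105, 0.994, 0.0], [0.994, 0.105, -0.0], [-0.0, 0.0, -1.0]]
ft_force: [-3.9, -0.2, 4.2]
finger_gap: 23.6
finger_force: 40.0
```

```bash
python3 - <<'E'
from h import *
s=env.sense();u=np.array([.9945,.1045]);n=np.array([-.1045,.9945]);t=np.array(s["eef_pos"])
print(s["clock"],t,t[:2]@u,t[:2]@n,s["finger_gap"],s["finger_force"],s["ft_force"].round(2))
E
```

```text
18.95 [ 559.7852386  -121.45674759   56.49436033] 544.0141896603488 -179.28629290892184 23.564202337696617 40.00118672847748 [-3.9  -0.21  4.23]
```

Call:
arm_command(
  plan=[
    {"offset": [0,0.002,0],"dr": [0,0,0]},
    {"offset": [0,0.004,0],"dr": [0,0,0]},
    {"offset": [0,0.005,0],"dr": [0,0,0]},
    {"offset": [0,0.005,0],"dr": [0,0,0]},
  ],
)

```text
clock: 19.35
eef_pos: [560.9, -121.4, 56.5]
tcp_rot: [[-0.105, 0.994, -0.001], [0.994, 0.105, -0.0], [-0.0, -0.001, -1.0]]
ft_force: [-4.5, 0.5, 5.9]
finger_gap: 23.5
finger_force: 40.0
```

Call:
arm_command(
  plan=[
    {"offset": [0,0.001,0],"dr": [0,0,0]},
    {"offset": [0,0.002,0],"dr": [0,0,0]},
    {"offset": [0,0.002,0],"dr": [0,0,0]},
  ],
)

```text
clock: 19.65
eef_pos: [560.9, -121.3, 56.5]
tcp_rot: [[-0.105, 0.994, -0.002], [0.994, 0.105, -0.0], [-0.0, -0.002, -1.0]]
ft_force: [-6.8, -0.2, 6.4]
finger_gap: 23.4
finger_force: 40.0
```

Call:
arm_command(
  plan=[
    {"offset": [0,0.002,0],"dr": [0,0,0]},
    {"offset": [0,0.004,0],"dr": [0,0,0]},
    {"offset": [0,0.004,0],"dr": [0,0,0]},
    {"offset": [0,0.004,0],"dr": [0,0,0]},
  ],
)

```text
clock: 20.05
eef_pos: [561.1, -121.3, 56.5]
tcp_rot: [[-0.105, 0.994, -0.004], [0.994, 0.105, -0.0], [0.0, -0.004, -1.0]]
ft_force: [-9.2, -1.1, 8.0]
finger_gap: 23.5
finger_force: 40.0
```

```bash
python3 - <<'E'
from h import *
s=env.sense();u=np.array([.9945,.1045]);n=np.array([-.1045,.9945]);t=np.array(s["eef_pos"])
print(s["clock"],t,t[:2]@u,t[:2]@n,s["finger_gap"],s["finger_force"],s["ft_force"].round(2),s["wrist_torque"].round(2))
E
```

```text
20.05 [ 561.0988543  -121.33893977   56.49865292] 545.3328914000718 -179.3064058746765 23.53557513455994 40.03143131732941 [-9.17 -1.07  7.96] [-0.09  1.18 -0.02]
```

Call:
arm_command(
  plan=[
    {"offset": [0,0.002,0],"dr": [0,0,0]},
    {"offset": [0,0.004,0],"dr": [0,0,0]},
    {"offset": [0,0.006,0],"dr": [0,0,0]},
    {"offset": [0,0.009,0],"dr": [0,0,0]},
    {"offset": [0,0.009,0],"dr": [0,0,0]},
    {"offset": [0,0.009,0],"dr": [0,0,0]},
  ],
)

```text
clock: 20.65
eef_pos: [560.9, -121.3, 56.4]
tcp_rot: [[-0.105, 0.994, -0.01], [0.994, 0.105, -0.001], [0.0, -0.01, -1.0]]
ft_force: [-15.6, -1.5, 11.6]
finger_gap: 24.0
finger_force: 40.1
```

```bash
python3 - <<'E'
from h import *
s=env.sense();u=np.array([.9945,.1045]);n=np.array([-.1045,.9945]);t=np.array(s["eef_pos"])
print(s["clock"],t,t[:2]@u,t[:2]@n,s["finger_gap"],s["finger_force"],s["ft_force"].round(2),s["wrist_torque"].round(2))
im,d=env.read_camera("wrist");cv2.imwrite("pics/w6.png",im);P=cloud("wrist",d,s);P[d==0]=np.nan
X=P[...,:2]@u;Y=P[...,:2]@n;z=P[...,2]
for nm,y0,y1,xs in(("wide",-150,-95,(628,635)),("narrow",-230,-205,(646,652))):
    m=(Y>y0)&(Y<y1)&(z>54)&(z<58)&(X>695)&(X<740);print(nm,"fence top front",np.percentile(X[m],1).round(1) if m.any() else None)
    m=(Y>y0)&(Y<y1)&(z>41)&(z<46.5)&(X>xs[0]-10)&(X<705);print("  block X",np.percentile(X[m],[1,99]).round(1) if m.any() else None)
m=(z>82)&(z<90)&(X>600)&(X<670)&(Y<-190);print("spacer",rect(P[m]),np.percentile(X[m],[1,99]),np.percentile(Y[m],[1,99])) if m.sum()>5 else 0
a=im[60:360,300:560];cv2.imwrite("pics/w6c.png",cv2.resize(a,None,fx=2,fy=2))
E
```

```text
20.65 [ 560.94182489 -121.32735333   56.4112453 ] 545.1779364303794 -179.2784735833925 24.01449649497074 40.10079503059387 [-15.56  -1.48  11.58] [-0.16  2.33 -0.04]
wide fence top front 700.5
  block X [632.1 701.6]
narrow fence top front 700.8
  block X [639.8 701.6]
spacer (array([ 659.1, -147.1]), array([17.2, 18.1]), 5.5, 554) [631.67575695 648.63028956] [-223.40960851 -206.6480619 ]
```

View pics/w6c.png

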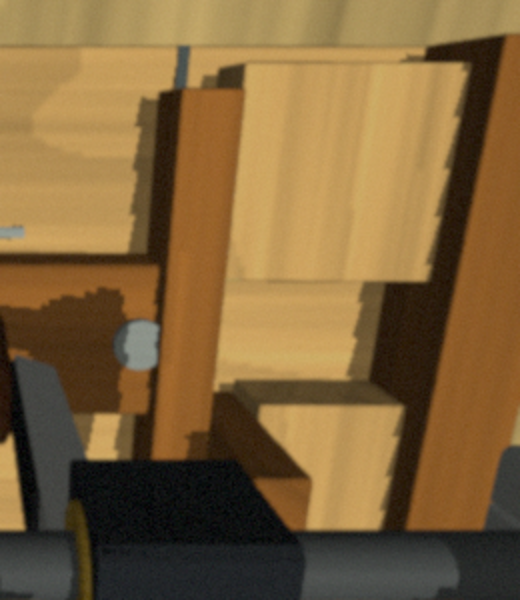

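The crop shows the bar tight on the wide block (230,190), the spacer upright between bar and narrow block (265,450), and both blocks up to the fence's shaded inner face. The push is about 15.6 N, so I hold briefly to check it stays steady.

Call:
arm_command(
  plan=[
    {"offset": [0,0,0],"dr": [0,0,0]},
    {"offset": [0,0,0],"dr": [0,0,0]},
    {"offset": [0,0,0],"dr": [0,0,0]},
    {"offset": [0,0,0],"dr": [0,0,0]},
    {"offset": [0,0,0],"dr": [0,0,0]},
    {"offset": [0,0,0],"dr": [0,0,0]},
    {"offset": [0,0,0],"dr": [0,0,0]},
    {"offset": [0,0,0],"dr": [0,0,0]},
  ],
)

```text
clock: 21.5
eef_pos: [561.0, -121.3, 56.5]
tcp_rot: [[-0.105, 0.994, -0.01], [0.994, 0.105, -0.001], [0.0, -0.01, -1.0]]
ft_force: [-15.0, -1.7, 11.0]
finger_gap: 24.0
finger_force: 40.1
```

```bash
python3 - <<'E'
from h import *
u=np.array([.9945,.1045]);n=np.array([-.1045,.9945])
d0=np.load("top0.npy");im,d=env.read_camera("top");P=cloud("top",d);X=P[...,:2]@u;Y=P[...,:2]@n;z=P[...,2]
for nm,y0,y1 in(("wide",-150,-95),("narrow",-265,-207)):
    m=(Y>y0)&(Y<y1)&(z>41.5)&(z<46.5)&(X>622)&(X<699);print(nm,np.percentile(X[m],[2,98]).round(1),m.sum())
m=(z>80)&(z<90)&(X>620)&(X<665)&(Y<-190)&(Y>-290);print("spacer",m.sum(),rect(P[m]) if m.sum()>5 else "")
E
```

```text
wide [624.4 698.3] 299Traceback (most recent call last):
  File "<stdin>", line 5, in <module>
    return _quantile_unchecked(
        a, q, axis, out, overwrite_input, method, keepdims, weights)
    return _ureduce(a,
                    func=_quantile_ureduce_func,
    ...<5 lines>...
                    overwrite_input=overwrite_input,
                    method=method)
    r = func(a, **kwargs)
    result = _quantile(arr,
                       quantiles=q,
    ...<2 lines>...
                       out=out,
                       weights=wgt)
    slices_having_nans = np.isnan(arr[-1, ...])
                                  ~~~^^^^^^^^^
IndexError: index -1 is out of bounds for axis 0 with size 0
```

```bash
python3 -c "
from bench import env
print(env.sign_off())"
```

```text
the job is handed in; nothing more can be done
None
```

I handed the job in at about 21.5 s: the spacer stands upright in front of the narrow block, and the jaw is still gripped and pressing with about 15 N. The wrist camera shows both blocks flush against the fence to within about 1 mm; the arm hid the narrow block and spacer in the last top view, so I have no second view of those.

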